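# Close the specimen jars from the stack of lids

### The job

Four open glass jars of dry shells stand on the bench beside a stack of four slip-on lids. Take the stack apart and close each jar with the lid of its own size, level and fully down on its neck. Set the lids on gently without dropping them, leave the jars standing where they are, and do not disturb the corked vial or the jar that is already closed.

Things in the scene. Friction and masses are not known exactly. Their poses are not given: they have to be found in the camera images.
- lid_large_center (a point): white round slip-on plastic lid, the largest of the stack: outer diameter 68 mm, 18 mm high, light (10 to 50 g), loose, skirt down; lies on the table at the bottom of the stack. The top plate is 4 mm thick, the hollow under it 14 mm deep and 62 mm across. Fits jar_large. The point is the lid's centre, half-way up (9 mm below its top, 9 mm above the skirt's lower edge); z is up along its axis
- lid_medium_center (a point): black round slip-on plastic lid, the second largest of the stack: outer diameter 58 mm, 18 mm high, light (10 to 50 g), loose, skirt down; lies in the stack on the white lid. The top plate is 4 mm thick, the hollow under it 14 mm deep and 52 mm across. Fits jar_medium. The point is the lid's centre, half-way up (9 mm below its top, 9 mm above the skirt's lower edge); z is up along its axis
- lid_small_center (a point): red round slip-on plastic lid, the third largest of the stack: outer diameter 48 mm, 18 mm high, light (10 to 50 g), loose, skirt down; lies in the stack on the black lid. The top plate is 4 mm thick, the hollow under it 14 mm deep and 42 mm across. Fits jar_small. The point is the lid's centre, half-way up (9 mm below its top, 9 mm above the skirt's lower edge); z is up along its axis
- lid_tiny_center (a point): yellow round slip-on plastic lid, the smallest of the stack: outer diameter 38 mm, 18 mm high, light (10 to 50 g), loose, skirt down; lies in the stack on the red lid, at the top. The top plate is 4 mm thick, the hollow under it 14 mm deep and 32 mm across. Fits jar_tiny. The point is the lid's centre, half-way up (9 mm below its top, 9 mm above the skirt's lower edge); z is up along its axis
- jar_large_mouth (a point): open clear glass jar, the largest, with brown turret snail shells inside, loose, standing upright: body diameter 72 mm, 92 mm high with its frosted white neck. The neck is a cone 16 mm high, 50 mm across at the lip and 57 mm at its foot, so a lid guides itself on; the 68 mm white lid fits it. The point is the centre of the mouth, level with the lip (92 mm above the table); z is up along the jar's axis. With its lid fully on, the lid's centre is 5 mm below this point
- jar_medium_mouth (a point): open clear glass jar, the second largest, with dark blue cockle shells inside, loose, standing upright: body diameter 62 mm, 80 mm high with its frosted white neck. The neck is a cone 16 mm high, 40 mm across at the lip and 47 mm at its foot, so a lid guides itself on; the 58 mm black lid fits it. The point is the centre of the mouth, level with the lip (80 mm above the table); z is up along the jar's axis. With its lid fully on, the lid's centre is 5 mm below this point
- jar_small_mouth (a point): open clear glass jar, the third largest, with green sea-urchin shells inside, loose, standing upright: body diameter 54 mm, 70 mm high with its frosted white neck. The neck is a cone 16 mm high, 30 mm across at the lip and 37 mm at its foot, so a lid guides itself on; the 48 mm red lid fits it. The point is the centre of the mouth, level with the lip (70 mm above the table); z is up along the jar's axis. With its lid fully on, the lid's centre is 5 mm below this point
- jar_tiny_mouth (a point): open clear glass jar, the smallest, with orange scallop shells inside, loose, standing upright: body diameter 46 mm, 60 mm high with its frosted white neck. The neck is a cone 16 mm high, 20 mm across at the lip and 27 mm at its foot, so a lid guides itself on; the 38 mm yellow lid fits it. The point is the centre of the mouth, level with the lip (60 mm above the table); z is up along the jar's axis. With its lid fully on, the lid's centre is 5 mm below this point
- closed_jar_center (a point): bystander: glass jar already closed with a green lid, 56 mm across, 86 mm high, loose; the point is its centre, half-way up
- vial_center (a point): bystander: small upright amber vial with a cork, 26 mm across, 58 mm high, loose; the point is its centre, half-way up
Not all that is in view belongs to the job. Leave any purple look-alike of the part that bears jar_medium_mouth alone.

How it is judged:
By the outcome, as a careful person would: the job done as asked, in the order asked, and still so for the second after the job is handed in, with the robot touching nothing.
It also fails if it takes over 104 s, if anything falls off the work surface, if the arm or the gripper's body presses on something with over 40 N, if the wrist force passes 120 N, or if a joint passes its speed limit or range.

### The arm

A 6-joint arm with a two-finger parallel gripper is mounted at the origin on the work surface. World frame = base frame: x ahead of the robot, y to its left, z up, the work surface at z = 0. Lengths are in mm, angles in rad, forces in N, time in s.
With the tool pointing down it reaches from about 300 to 850 mm from the base axis. Payload 5.4 kg.
Tool frame: the origin (TCP) lies where the fingers leave the gripper's body, on its centre line; the fingertips stand 73 mm ahead of it and the grasp point (between the pads) lies 54 mm ahead of it (r.tip_reach is the distance from the TCP to the fingertips, in mm); z points along the fingers, y is the line along which they close (so a half turn about z gives the same grasp; the last joint's range is limited). The gripper opens to 85 mm and grips with 20 to 120 N. Pads are 22 mm wide; open, the fingers measure 114 mm over their backs; the gripper's body (76 mm by 85 mm) begins 54 mm behind the grasp point. The pads swing forward as they close: fully open they stand 13 mm farther back than shut.
Start: joints at [0.989, 0.158, 1.597, -0, 1.386, -0.21], TCP at [208.902, 535.693, 303.899] pointing down, gripper open.
Joint ranges: [-2.91, 2.91], [-0.94, 2.29], [0.18, 2.7], [-1.29, 4.43], [0.17, 2.64], [-3, 3]. Speed limits (rad/s): [2.57, 2.57, 3.14, 3.14, 3.14, 3.14].

### API

Orientations are given as a unit quaternion [w, x, y, z].
In Python, from rig import r, capture gives the robot as it stands. The module is installed in compiled form; this text tells all that it offers. Calls block until the motion is done:
- r.move_to(position, orientation): joint-space move of the TCP to a pose.
- r.move_straight(position, rot=None, feed=150): straight line of the TCP; rot=None keeps the orientation; feed is the mean speed in mm/s.
- r.goto_joints(angles): joint-space move.
- r.move_gripper(opening, grasp_force=None): finger opening in mm; grasp_force is the grip in N (None keeps the last); returns when the fingers have stopped.
- r.dwell(seconds).
- r.ik(position, orientation): joint angles nearest the present ones, or None.
- r.get_obs(): the state.
- capture(name): name is "scene" or "top"; returns a dict with "pixels" (480x640x3 uint8, red, green, blue), "camera_matrix" (3x3 intrinsics, pixels), "D" ([k1, k2, p1, p2, k3] as OpenCV has them; the pictures are not rectified), "R" (3x3) and "t" (3): a world point X has camera coordinates R X + t. Camera axes: x right, y down, z forward; pixel columns grow to the right and rows downward; lengths in mm; the calibration is good to about 2 mm. A picture is of the moment at which its call begins. There is no depth.
A pose or a line that the arm cannot do raises r.IKError and nothing moves.
- r.finish_job(): hands the job in; it is judged then, once.
The state is a dict: "time_s": time; "joints": joint angles; "dq": joint speeds; "tau": joint torques, N m; "eef_pos": TCP position; "tcp_rot": TCP orientation; "contact_force": force on the tool from outside, world axes, zero at the start; "ft_torque": the same for the moment, N m; "width": finger opening in mm; "finger_force": force on a finger pad.
Only numpy, scipy, OpenCV 4.12 (cv2) and the standard library are available. Lean on these libraries where they do the work, as an engineer would, in place of code of your own. Each camera call takes 0.05 s, during which the arm holds its last target. There are 200 camera calls.

## Working session

There is one attempt and no reset: what is moved stays moved. The work goes in short steps, each a Python script; the robot and the scene stay as the last script left them, time stands still between calls to the robot, and variables do not carry over. Pictures are saved under pics/ and viewed, at most 14 in all, crops included, and the job is handed in when it is done.

```bash
mkdir -p pics; python3 - <<'E'
from rig import r,capture
import cv2,numpy as np
for n in("top","scene"):
    c=capture(n); cv2.imwrite(f"pics/{n}0.png",c["pixels"][:,:,::-1]); np.savez(f"{n}0.npz",**c)
    print(n,c["camera_matrix"].tolist(),c["D"],(-c["R"].T@c["t"]).round(),c["R"].round(2).tolist())
o=r.get_obs();print(o)
E
```

```text
top [[476.379463112492, 0.0, 315.7766567347734], [0.0, 476.379463112492, 236.96177881300832], [0.0, 0.0, 1.0]] [0.03458289 0.         0.         0.         0.        ] [ 446.  -25. 1072.] [[0.03, -1.0, 0.02], [-0.99, -0.03, -0.14], [0.14, -0.01, -0.99]]
scene [[523.5718410219893, 0.0, 321.3447004972195], [0.0, 523.5718410219893, 241.30612628907184], [0.0, 0.0, 1.0]] [-0.08111319  0.          0.          0.          0.        ] [1285. -120.  654.] [[0.12, 0.99, -0.01], [0.61, -0.09, -0.79], [-0.78, 0.09, -0.62]]
{'time_s': 0.1, 'joints': array([ 9.88908421e-01,  1.58986063e-01,  1.59811067e+00,  1.57401087e-05,
        1.38620720e+00, -2.10084681e-01]), 'dq': array([-1.11683177e-03, -1.01541410e-03, -3.11488425e-03,  4.77703370e-04,
       -5.80193286e-04,  6.69751678e-05]), 'tau': array([-1.87482615e-04, -3.96989214e+01, -3.32340217e+01, -1.96226206e-04,
        4.12350651e-03,  9.33292142e-06]), 'eef_pos': array([208.6663905 , 535.34917618, 303.01304599]), 'tcp_rot': array([-3.37173500e-04,  1.84834045e-01,  9.82769375e-01, -7.86446243e-04]), 'contact_force': array([ 0.38988569, -0.71173053, -0.56270725]), 'ft_torque': array([-0.01824389, -0.01251807, -0.02582267]), 'finger_force': 0.0, 'width': 85.36068061682839}
```

View pics/top0.png

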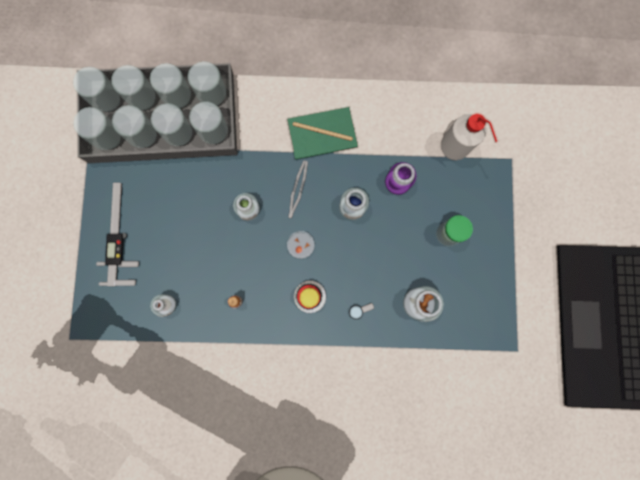

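View pics/scene0.png

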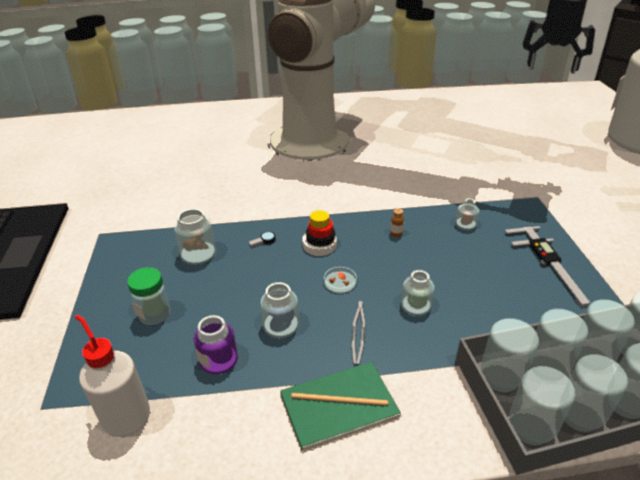

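The top view shows the jars large (427,303), medium (354,202), small (246,205) and tiny (163,304). The stack is at (309,297) and the vial at (234,301). I'll zoom in to find the lip rims.

```bash
python3 - <<'E'
import cv2,numpy as np
def mos(f,cs,h):
    im=cv2.imread(f);return np.hstack([cv2.resize(im[y-h:y+h,x-h:x+h],(200,200),interpolation=cv2.INTER_CUBIC) for x,y in cs])
T=[(427,303),(354,202),(246,205),(163,304)];S=[(194,228),(280,303),(418,287),(467,213)]
a=mos("pics/top0.png",T,25);b=mos("pics/scene0.png",S,25)
c=np.hstack([mos("pics/top0.png",[(309,297)],25),mos("pics/scene0.png",[(320,233)],25),mos("pics/top0.png",[(234,301)],25),mos("pics/top0.png",[(457,230)],25)])
cv2.imwrite("pics/m0.png",np.vstack([a,b,c]))
E
```

```text
(no output)
```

View pics/m0.png

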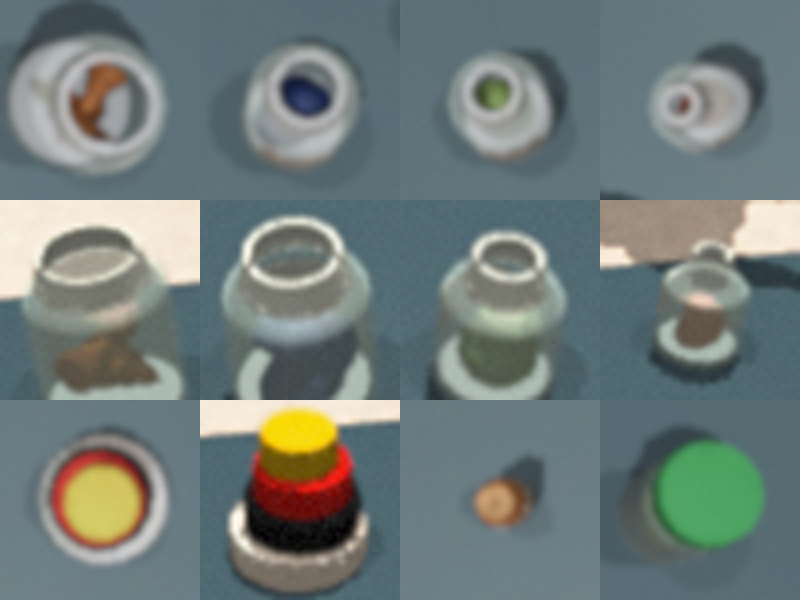

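```bash
cat > h.py <<'E'
import cv2,numpy as np
from rig import r,capture
def ray(c,uv):
    p=cv2.undistortPoints(np.array([[uv]],float),c["camera_matrix"],c["D"])[0,0]
    return -c["R"].T@c["t"], c["R"].T@np.array([p[0],p[1],1])
def plane(c,uv,z):
    o,d=ray(c,uv);return o+d*(z-o[2])/d[2]
def tri(c1,u1,c2,u2):
    o1,d1=ray(c1,u1);o2,d2=ray(c2,u2)
    s=np.linalg.lstsq(np.c_[d1,-d2],o2-o1,rcond=None)[0]
    a,b=o1+d1*s[0],o2+d2*s[1];return (a+b)/2,np.linalg.norm(a-b)
# HSV masks (H ranges, min S, min V)
COL=dict(yellow=((22,35),120,120),red=((0,8),150,80),red2=((172,180),150,80))
def top_circle(c,mask,roi):
    """enclosing circle of biggest blob of mask in roi x0,y0,x1,y1"""
    x0,y0,x1,y1=roi;m=np.zeros_like(mask);m[y0:y1,x0:x1]=mask[y0:y1,x0:x1]
    cs,_=cv2.findContours(m,cv2.RETR_EXTERNAL,cv2.CHAIN_APPROX_NONE)
    k=max(cs,key=cv2.contourArea);(x,y),(w,h),_=cv2.fitEllipse(k);return (x,y),(w,h)
E
python3 - <<'E'
from h import *
t=dict(np.load("top0.npz"));s=dict(np.load("scene0.npz"))
f=lambda c,p:(c[0]-25+(p[0]+.5)/4-.5,c[1]-25+(p[1]+.5)/4-.5)
T=[(427,303),(354,202),(246,205),(163,304)];S=[(194,228),(280,303),(418,287),(467,213)]
tp=[(107.5,101),(109,86.5),(93.5,91.5),(83,104.5)];sp=[(90,55),(93,52),(109.5,57),(112,54)]
for i,z in enumerate((92,80,70,60)):
    a,b=f(T[i],tp[i]),f(S[i],sp[i])
    print(z,plane(t,a,z).round(1),plane(s,b,z).round(1),[v.round(1) if i==0 else round(v,1) for i,v in enumerate(tri(t,a,s,b))])
hsv=cv2.cvtColor(t["pixels"],cv2.COLOR_RGB2HSV)
y=cv2.inRange(hsv,(22,110,110),(35,255,255));c,w=top_circle(t,y,(284,272,334,322));print(c,w,plane(t,c,72))
hs=cv2.cvtColor(s["pixels"],cv2.COLOR_RGB2HSV)
hs=cv2.inRange(hs,(22,110,150),(35,255,255));c2,w2=top_circle(s,hs,(295,208,345,258));print(c2,w2,plane(s,c2,72),tri(t,c,s,c2))
p=plane(t,c,72)
print(r.tip_reach)
for q in([0,0,1,0],[0,1,0,0]):
  for X in([*p[:2],130],[380,300,115],[280,-200,160]):print(q,r.ik(X,q))
print(plane(t,(234,301),50),plane(t,(356,312),5))
E
```

```text
92 [ 455.  -271.5   92. ] [ 458.9 -271.5   92. ] [array([ 455. , -272.2,   89.3]), np.float64(0.0)]
80 [ 671.1 -120.9   80. ] [ 671.2 -121.3   80. ] [array([ 671.1, -121.1,   79.9]), np.float64(0.3)]
70 [656.3 117.4  70. ] [658.2 116.2  70. ] [array([656.6, 117.2,  68.5]), np.float64(0.7)]
60 [435.6 285.3  60. ] [439.6 283.3  60. ] [array([435.5, 285.7,  57.1]), np.float64(1.0)]
(309.14013671875, 297.3368835449219) (16.906770706176758, 17.432865142822266) [459.23452579 -27.8647531   72.        ]
(319.0726623535156, 215.5232696533203) (11.065747261047363, 18.909963607788086) [463.24136458 -29.8200479   72.        ] (array([459.18938912, -28.61957524,  69.06977123]), np.float64(1.5040026236540391))
72.6
[0, 0, 1, 0] [-3.24253460e-01  8.40476886e-02  2.05498115e+00 -4.44089210e-16
  1.00256382e+00 -1.89504979e+00]
[0, 0, 1, 0] [ 4.18034271e-01  1.71446389e-01  1.99385307e+00 -4.44089210e-16
  9.76293194e-01 -1.15276206e+00]
[0, 0, 1, 0] [-9.76168893e-01 -3.24139983e-01  2.34960600e+00 -4.44089210e-16
  1.11612664e+00 -2.54696522e+00]
[0, 1, 0, 0] [-3.24253460e-01  8.40476886e-02  2.05498115e+00 -4.44089210e-16
  1.00256382e+00  1.24654287e+00]
[0, 1, 0, 0] [ 4.18034271e-01  1.71446389e-01  1.99385307e+00 -4.44089210e-16
  9.76293194e-01  1.98883060e+00]
[0, 1, 0, 0] [-9.76168893e-01 -3.24139983e-01  2.34960600e+00 -4.44089210e-16
  1.11612664e+00  5.94627434e-01]
[447.42403102 130.7625086   50.        ] [ 430.94289538 -132.65588936    5.        ]
```

```bash
cat >> h.py <<'E'
Q=[0,1,0,0]
def snap(n,name,roi=None,s=1):
    c=capture(n);im=c["pixels"][:,:,::-1]
    if roi: x0,y0,x1,y1=roi;im=im[y0:y1,x0:x1]
    cv2.imwrite(f"pics/{name}.png",cv2.resize(im,None,fx=s,fy=s,interpolation=cv2.INTER_CUBIC));return c
def st(m=""):
    o=r.get_obs();print(m,"t",round(o["time_s"],1),"p",o["eef_pos"].round(1),"F",o["contact_force"].round(1),"w",round(o["width"],1),"ff",round(o["finger_force"],1));return o
E
python3 - <<'E'
from h import *
r.move_gripper(60)
print(r.tip_reach)
r.move_to([461,-28.8,220],Q);st()
r.move_straight([461,-28.8,131.5]);st()
snap("scene","s1",(260,130,380,280),4)
E
```

```text
72.6
 t 2.7 p [461.2 -28.2 220.1] F [-0.3 -0.4 -0.2] w 60.2 ff 0.0
 t 3.5 p [461.6 -28.8 132.2] F [ 1.  -0.1  0.6] w 60.1 ff 0.0
```

View pics/s1.png

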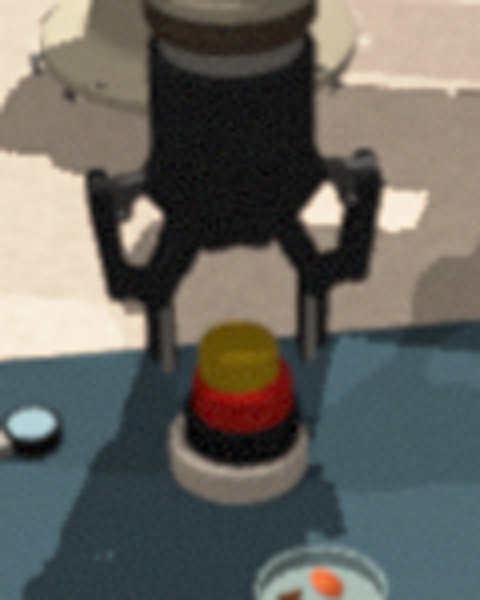

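The fingers straddle the yellow lid. Their tips, at crop rows of about 365, sit roughly 13 mm below the yellow top at row 338. I'll raise 2 mm to allow for the swing as they close, then grip.

```bash
python3 - <<'E'
from h import *
r.move_straight([461,-28.8,133.5]);r.move_gripper(30,grasp_force=20);st("grip")
r.move_straight([461,-28.8,137],feed=40);st()
snap("scene","s2",(260,130,380,280),4)
E
```

```text
grip t 4.1 p [461.2 -28.9 133.9] F [-1.  -0.1  4.5] w 37.5 ff 19.8
 t 4.3 p [461.  -28.8 137. ] F [-0.7  0.2 -0.4] w 37.0 ff 20.1
```

View pics/s2.png

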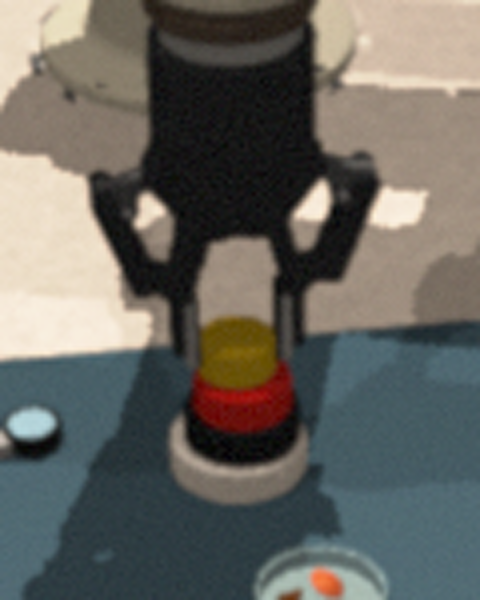

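The yellow lid is gripped and clear of the red one, with the tips about 4 mm above its lower edge. Next it goes on the tiny jar.

```bash
cat >> h.py <<'E'
def place(xy,zfin,w):
    """carry, lower to a bit above zfin, then 1.5 mm steps until the lid seats, release and rise"""
    x,y=xy;p=r.get_obs()["eef_pos"]
    r.move_straight([p[0],p[1],215],feed=200)
    r.move_to([x,y,215],Q);st("above")
    r.move_straight([x,y,zfin+20],feed=150)
    r.move_straight([x,y,zfin+4],feed=40)
    z=zfin+4
    while z>zfin-2.5:
        z-=1.5;r.move_straight([x,y,z],feed=30);o=r.get_obs()
        if o["contact_force"][2]>5: break
    st(f"down {z}");r.move_gripper(w);st("open");r.move_straight([x,y,z+60],feed=150)
E
python3 - <<'E'
from h import *
place((437.6,284.3),126,52);st()
snap("scene","s3",(400,150,540,255),5)
E
```

```text
above t 6.1 p [437.7 283.4 214.4] F [0.  0.7 0.4] w 37.1 ff 20.1
down 124.0 t 8.3 p [438.5 284.6 125.8] F [-3.1 -1.8 11.6] w 37.2 ff 21.2
open t 8.6 p [437.3 284.2 123.5] F [ 0.2  1.1 -0.9] w 52.1 ff 0.0
 t 9.1 p [437.3 284.2 183.4] F [-0.5  0.5 -0. ] w 52.1 ff 0.0
```

View pics/s3.png

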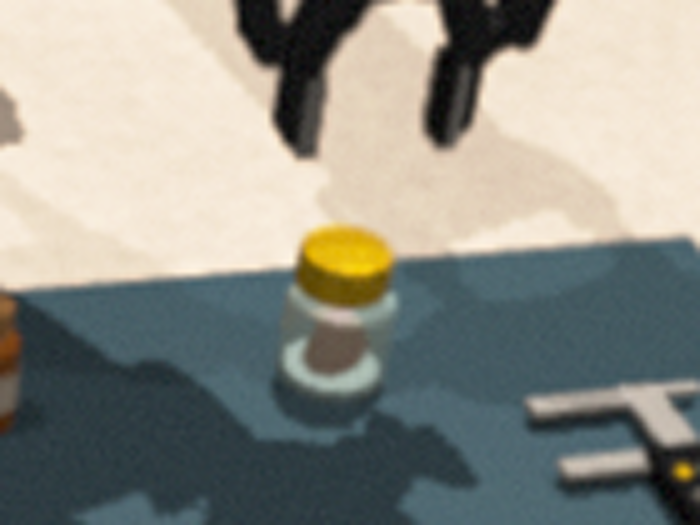

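The yellow lid is level and down on the tiny jar at crop (345,262). It seated at the predicted TCP height. Red is next.

```bash
cat >> h.py <<'E'
def find(lo,hi,z,loS=None,hiS=None,rt=(284,268,336,322),rs=(290,205,350,262)):
    t,s=capture("top"),capture("scene");out=[]
    for c,l,h,roi in((t,lo,hi,rt),(s,loS or lo,hiS or hi,rs)):
        m=cv2.inRange(cv2.cvtColor(c["pixels"],cv2.COLOR_RGB2HSV),l,h)
        m=cv2.morphologyEx(m,cv2.MORPH_OPEN,np.ones((2,2)))
        u,w=top_circle(c,m,roi);p=plane(c,u,z);out.append(p[:2]);print("px",np.round(u,1),np.round(w,1),p.round(1))
    return np.mean(out,0)
E
python3 - <<'E'
from h import *
t,s=capture("top"),capture("scene")
a=cv2.cvtColor(t["pixels"],cv2.COLOR_RGB2HSV);print(a[297,300:320:3],t["pixels"][297,292:328:3])
b=cv2.cvtColor(s["pixels"],cv2.COLOR_RGB2HSV);print(b[214:250:3,320])
snap("scene","s4",(290,205,350,262),7)
print(find((0,150,150),(9,255,255),54,loS=(0,150,210)))
E
```

```text
[[  1 173 214]
 [  1 172 214]
 [  1 173 215]
 [  1 173 214]
 [  1 175 214]
 [  1 175 214]
 [  1 179 207]] [[103 119 125]
 [139 140 136]
 [200  66  61]
 [214  76  71]
 [215  75  70]
 [214  75  69]
 [215  74  69]
 [214  73  67]
 [213  72  67]
 [186  61  57]
 [172 172 168]
 [175 177 178]]
[[ 17  38 226]
 [  1 209 245]
 [  2 228 248]
 [  2 231 248]
 [  2 227 248]
 [  2 236 246]
 [  2 243 108]
 [  2 224 107]
 [  1 165  48]
 [175 139  11]
 [143  73  14]
 [ 12  42 135]]
px [309.4 297.2] [21.7 22.2] [459.8 -28.4  54. ]
px [321.3 224.4] [13.1 22.8] [468.1 -26.4  54. ]
[463.98470843 -27.41419176]
```

View pics/s4.png

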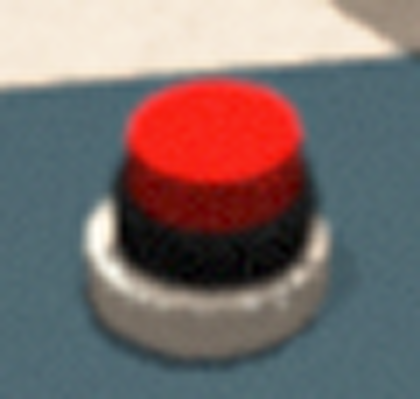

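The red lid is now on top, with its top face at full-image pixel (320,223). I trust the top view for x and y.

```bash
cat >> h.py <<'E'
def pick(xy,z,wo,wc):
    x,y=xy;r.move_gripper(wo)
    p=r.get_obs()["eef_pos"];r.move_straight([p[0],p[1],215],feed=200)
    r.move_to([x,y,200],Q);r.move_straight([x,y,z],feed=150);st("at")
    r.move_gripper(wc,grasp_force=20);o=st("grip")
    r.move_straight([x,y,z+12],feed=60);st("lift");return o["eef_pos"][2]
E
python3 - <<'E'
from h import *
pick((461,-28.4),115,66,40)
snap("scene","s5",(260,140,380,280),4)
E
```

```text
at t 11.9 p [461.6 -28.2 115.7] F [-0.   1.3  0.4] w 66.0 ff 0.0
grip t 12.2 p [462.  -28.7 116.5] F [-1.   2.   7.4] w 47.6 ff 20.0
lift t 12.6 p [461.4 -28.6 127.6] F [ 0.7 -0.2 -0.2] w 47.2 ff 20.6
```

View pics/s5.png

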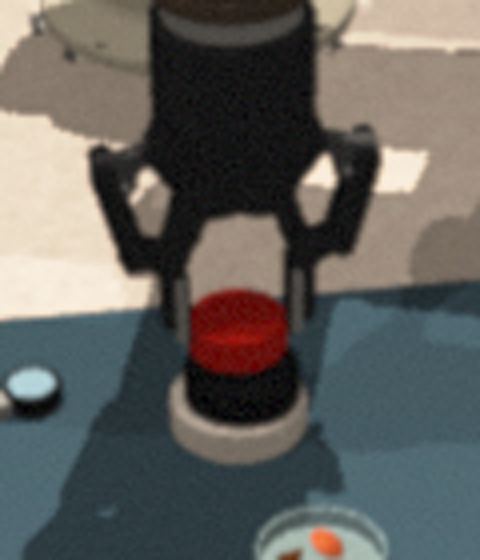

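The red lid has lifted about 12 mm: its top moved from crop row 334 to about 307, and the black lid stayed put. It goes on the small jar.

```bash
python3 - <<'E'
from h import *
place((657,117),136,62);st()
snap("scene","s6",(350,200,490,305),5)
t=snap("top","t6")
a=cv2.cvtColor(t["pixels"],cv2.COLOR_RGB2HSV)
m=cv2.inRange(a,(0,0,0),(180,255,60));c,w=top_circle(t,m,(284,268,336,322));print(c,w,plane(t,c,36))
E
```

```text
above t 14.2 p [656.1 116.3 213.8] F [-0.5  0.5 -0.1] w 47.1 ff 20.7
down 135.5 t 16.0 p [657.4 117.  136.6] F [-1.5  0.3  6.1] w 47.0 ff 21.3
open t 16.3 p [656.8 117.  135.1] F [-0.4 -0.2  0.5] w 62.0 ff 0.0
 t 16.9 p [656.8 117.  195.1] F [-0.6  0.4 -0.1] w 61.9 ff 0.0
(308.0821228027344, 296.0015869140625) (22.27444076538086, 24.198457717895508) [462.48031844 -25.58845847  36.        ]
```

View pics/s6.png

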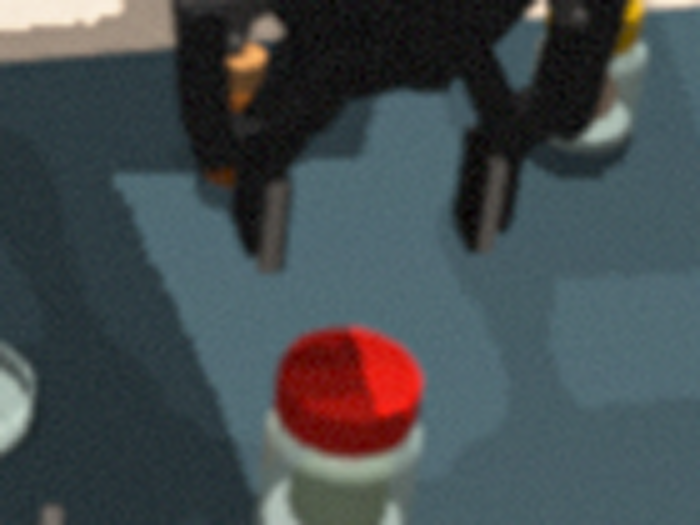

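The red lid appears seated at crop (350,385). I'll check it from the top as well, along with the black lid in the stack.

```bash
python3 - <<'E'
from h import *
im=cv2.imread("pics/t6.png")
f=lambda x,y:cv2.resize(im[y-20:y+20,x-20:x+20],(400,400),interpolation=cv2.INTER_CUBIC)
cv2.imwrite("pics/m6.png",np.hstack([f(309,297),f(246,205)]))
print(im[297,290:330].max(1),im[280:316,309].max(1))
E
```

```text
[ 72  66  60  63  69  68  51  32  26  26  25  28  34  45  50  53  53  53
  50  52  51  51  51  52  50  52  52  50  51  48  59 108 166 198 199 169
 131 118 121 126] [103 132 139 114  76  56  53  53  54  54  55  54  56  54  55  54  51  52
  53  53  55  55  55  56  56  58  58  56  62  89 119 127 106  79  70  68]
```

View pics/m6.png

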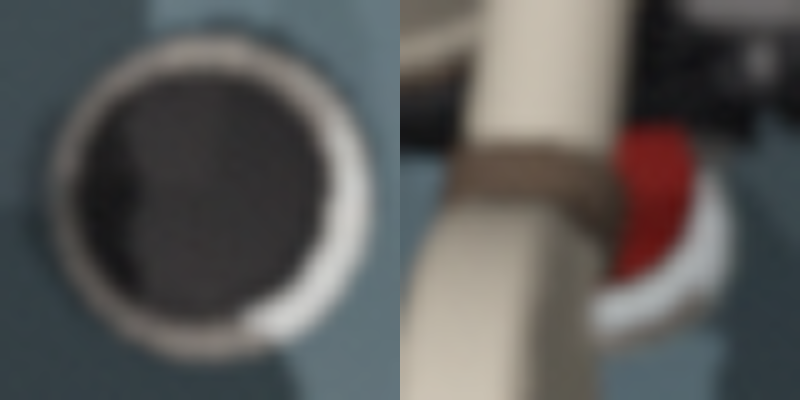

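Black is centred at about top px (308.65,296.15) and white at (309.55,296.3).

```bash
python3 - <<'E'
from h import *
t=dict(np.load("top0.npz"))
p=plane(t,(308.65,296.15),36);print(p,plane(t,(309.55,296.3),18))
z=pick(p[:2],96.5,76,50)
place((671.1,-121),z-27+75,72);st()
snap("scene","s7",(140,200,420,410),2.8)
E
```

```text
[462.19806974 -26.82186741  36.        ] [462.20113255 -28.83037456  18.        ]
at t 19.3 p [463.1 -26.9  97.2] F [-0.2 -0.2 -0.5] w 76.1 ff 0.0
grip t 19.6 p [463.3 -27.1  98.1] F [-0.9  0.9  6.3] w 57.1 ff 20.2
lift t 20.0 p [462.7 -27.  109.3] F [0.4 0.3 0. ] w 57.0 ff 21.5
above t 21.6 p [ 670.1 -120.4  213.5] F [ 0.4 -0.2  0.1] w 57.4 ff 21.5
down 144.10440344397293 t 23.6 p [ 671.8 -121.1  146.1] F [-3.1  0.5  9.2] w 57.3 ff 22.7
open t 23.9 p [ 670.8 -120.9  143.4] F [ 0.2  0.7 -0.2] w 71.8 ff 0.0
 t 24.5 p [ 670.9 -120.9  203.7] F [-0.3  0.4 -0.2] w 71.8 ff 0.0
```

View pics/s7.png

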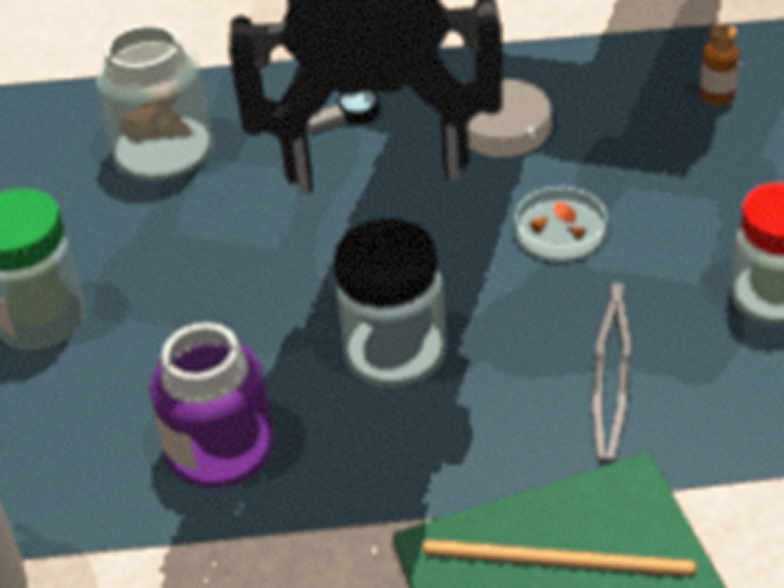

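The black lid is level on the medium jar at crop (388,262). White lies alone on the table at (508,117).

```bash
python3 - <<'E'
from h import *
r.move_to([500,-270,215],Q)
t,s=capture("top"),capture("scene")
for c,roi in((t,(284,268,336,322)),(s,(290,215,350,262))):
    m=cv2.inRange(cv2.cvtColor(c["pixels"],cv2.COLOR_RGB2HSV),(0,0,100),(60,70,255))
    u,w=top_circle(c,m,roi);print(u,w,plane(c,u,18))
cv2.imwrite("pics/t8.png",cv2.resize(t["pixels"][260:330,270:350,::-1],None,fx=7,fy=7))
E
```

```text
(308.2652893066406, 297.5296936035156) (27.422740936279297, 30.825185775756836) [459.44930162 -26.09592031  18.        ]
(318.9200134277344, 241.25184631347656) (26.998180389404297, 34.615028381347656) [474.50210526 -32.4360934   18.        ]
```

View pics/t8.png

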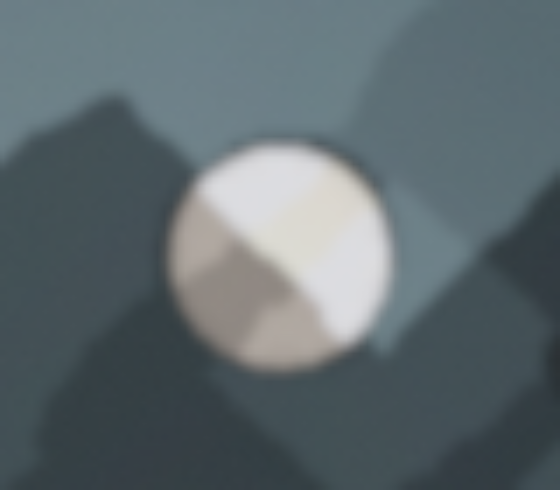

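The white disc is at top px (309.6,296.1), which gives (462.3,-29). It hasn't moved.

```bash
python3 - <<'E'
from h import *
z=pick((462.3,-29),77,85,60)
print(z)
place((455.5,-271.7),z-9+87,82);st()
r.move_to([430,0,330],Q);st()
snap("scene","s9",(120,180,520,360),2)
t=snap("top","t9")
im=cv2.imread("pics/t9.png")
T=[(427,303),(354,202),(246,205),(163,304)]
cv2.imwrite("pics/m9.png",np.vstack([cv2.imread("pics/s9.png"),np.hstack([cv2.resize(im[y-25:y+25,x-25:x+25],(200,200),interpolation=cv2.INTER_CUBIC) for x,y in T])]))
E
```

```text
at t 28.0 p [463.1 -29.5  77.8] F [ 0.4 -0.1 -0.1] w 85.2 ff 0.0
grip t 28.3 p [463.4 -29.6  78.8] F [-3.4 -0.1  8.3] w 66.8 ff 24.5
lift t 28.7 p [462.8 -29.1  89.7] F [ 0.   1.3 -1. ] w 66.4 ff 23.8
78.80296890053715
above t 30.4 p [ 455.4 -270.4  214.2] F [-0.3  0.2 -0.5] w 66.8 ff 23.8
down 154.80296890053717 t 32.4 p [ 456.  -271.9  156.7] F [-3.5  4.6 15. ] w 67.2 ff 26.7
open t 32.7 p [ 455.3 -271.5  154.4] F [-0.7 -0.   0.1] w 82.0 ff 0.0
 t 33.2 p [ 455.3 -271.5  214.2] F [-0.1 -0.2  0.3] w 82.1 ff 0.0
 t 34.4 p [430.   -0.6 329.1] F [-0.   0.2 -0.2] w 81.9 ff 0.0
```

View pics/m9.png

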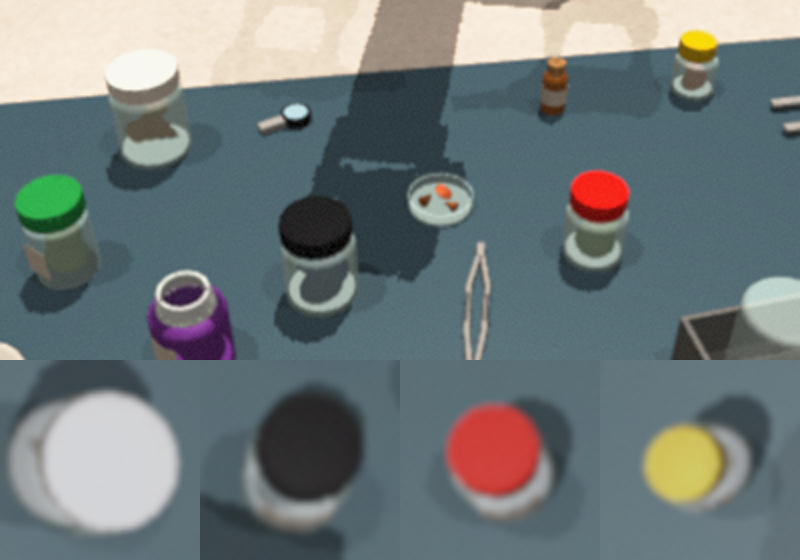

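All four lids look level on their jars. I'll press each lightly with the closed fingertips, both to seat it and to check its height by touch.

```bash
python3 - <<'E'
from h import *
r.move_gripper(0)
for n,x,y,top in(("L",455.5,-271.7,96),("M",671,-121,84),("S",657,117,74),("T",437.6,284.3,64)):
    r.move_to([x,y,215],Q);r.move_straight([x,y,top+86],feed=150);r.dwell(.1)
    f0=r.get_obs()["contact_force"][2];z=top+86
    while z>top+70:
        z-=1;r.move_straight([x,y,z],feed=25);o=r.get_obs()
        if o["contact_force"][2]-f0>3.5:break
    print(n,"cmd-top",z-top,"meas-top",round(o["eef_pos"][2]-top,1),"F",o["contact_force"].round(1),round(f0,1))
    r.move_straight([x,y,215],feed=200)
r.move_to([430,0,330],Q);r.dwell(.3);st()
snap("scene","s10",(120,180,520,360),2)
E
```

```text
L cmd-top 72 meas-top 72.5 F [-0.2  1.6  4.6] 0.1
M cmd-top 72 meas-top 72.6 F [-1.5 -0.   4.6] 0.2
S cmd-top 72 meas-top 72.6 F [-0.9 -0.4  3.8] -0.0
T cmd-top 72 meas-top 72.5 F [-1.3  0.2  4.2] 0.2
 t 59.0 p [430.    0.6 329.7] F [ 0.3 -0.3  0.1] w -0.2 ff 0.0
```

View pics/s10.png

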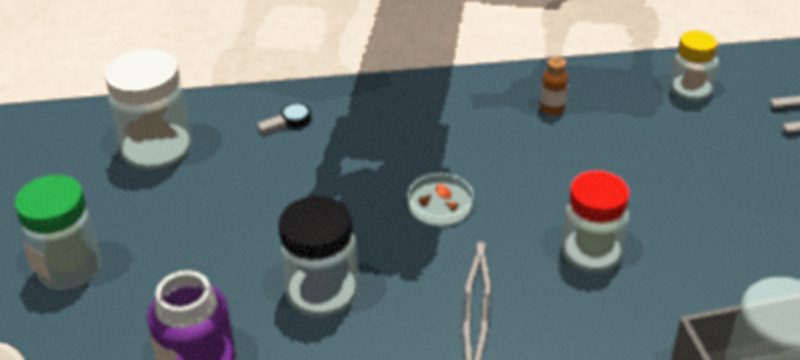

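All four lids touch at exactly their seated height (72.5–72.6 mm, which matches the 72.6 mm tip reach). Everything is in place.

```bash
python3 -c "
from rig import r
print(r.finish_job())"
```

```text
the job is handed in; nothing more can be done
None
```

The job is handed in: all four jars are closed with their own lids, level and at full depth by fingertip touch, at about 59 s of the 104 s limit, and the vial and closed jar were not touched.

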